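Roll a round specimen onto the line of a hardness tester stage

ROBOT

A 6-joint arm with a two-finger parallel gripper is mounted at the origin on the work surface. World frame = base frame: x ahead of the robot, y to its left, z up, the work surface at z = 0. Lengths are in mm, angles in rad, forces in N, time in s.
With the tool pointing down it reaches from about 375 to 925 mm from the base axis. Payload 5.7 kg.
Tool frame: the origin (TCP) lies at the very end of the fingers, on their centre line; the grasp point (between the pads) lies 19 mm behind it; z points along the fingers, y is the line along which they close (so a half turn about z gives the same grasp; the last joint's range is limited). The gripper opens to 85 mm and grips with 20 to 120 N. Pads are 22 mm wide; open, the fingers measure 114 mm over their backs; the gripper's body (76 mm by 85 mm) begins 54 mm behind the grasp point. The pads swing forward as they close: fully open they stand 13 mm farther back than shut.
Start: joints at [-1.251, 0.359, 1.51, -0, 1.272, -0.115], TCP at [252.719, -544.147, 231.267] pointing down, gripper open.
Joint ranges: [-2.97, 2.97], [-1.01, 2.36], [0.21, 2.38], [-0.96, 4.11], [0.2, 2.71], [-2.98, 2.98]. Speed limits (rad/s): [2.39, 2.39, 3.14, 3.14, 3.14, 3.14].

INTERFACE

Orientations are given as [roll, pitch, yaw] about the fixed x, y, z axes, in that order (R = Rz(yaw) Ry(pitch) Rx(roll)).
In Python, from cell import r, optics, order, models gives the robot as it stands. The module is installed in compiled form; this text tells all that it offers.
- The arm moves only by the shell command python3 -m inch 'ROWS' [FORCE]. ROWS is JSON, a list that holds one entry, the list of rows, each a list of 5 numbers: the closure, from 0 (fully open) to 1 (shut), then the shift along the world's x, y, z scaled (see below), then the turn about the world's z scaled (see below). A call has 1 to 10 rows; each row shifts and turns the commanded pose from where the row before left it; what a row does not reach is not made up. The controller multiplies each number of a shift by 0.8 m and each number of a turn by pi/2 rad. A row lasts 1/8 s, in which the tool goes at most 62.5 mm and 10.7 degrees, less where a joint would pass 70% of its speed; a pose out of reach is approached as far as the arm can. A call with a number of a shift or a turn outside -1 to 1 is refused whole. A call with a gripper value outside its range is refused whole. The fingers move at their own pace and stop on an object; FORCE is the grip in N (left out, the last holds). Time passes only in rows, so rows that do not move let the fingers close. It gives the time, the measured TCP pose, the force, the opening and the grip force at its end, in the units of the state.
- r.state(): the state, without advancing time (a new reading comes with each control period).
- optics.get_image(name): name is "scene" or "top" or "wrist"; returns (picture, depth): 480x640x3 uint8, red, green, blue; 480x640 float32, mm along the optical axis (not along the pixel's ray), 0 where there is no reading.
- optics.camera_info(name): a dict with "camera_matrix" (3x3 intrinsics, pixels), "R" (3x3) and "t" (3): a world point X has camera coordinates R X + t; the wrist camera has in their place "tool_from_camera" (4x4, takes a point from camera to tool coordinates, whose origin is the TCP and whose axes are the flange's). Camera axes: x right, y down, z forward; pixel columns grow to the right and rows downward; lengths in mm; the calibration is good to about 2 mm. A picture is of the moment at which its call begins: read the wrist's pose just before it. camera_info takes no time and is no camera call.
- order.sign_off(): hands the job in; it is judged then, once.
Trained networks look in the newest picture that a camera, given by its name, has taken for a name from the list of things; names that differ only in an ending like _2 or _b are one class to them, and where a whole thing is asked for, a point or a joint stands for the part that bears it (a point fixed in the world has none). Each returns a list of dicts, best first, with "p" (0 to 1); they miss things now and then, are a little off and sometimes report something else, mostly with a low value. They report only what shows in the picture. A call takes as long as a camera call.
- models.look_for(camera, thing): "rect" ([left, top, width, height] in pixels, round what is visible of it).
- models.silhouettes(camera, thing): "pixels" (480x640 bool, what is visible of it) and "rect" ([left, top, width, height] in pixels, round what is visible of it).
- models.mark_of(camera, thing): "location" ([column, row] in pixels: a listed point, or the origin of a listed thing).
The state is a dict: "clock": time; "joint_positions": joint angles; "joint_vel": joint speeds; "joint_torque": joint torques, N m; "eef_pos": TCP position; "eef_rot": TCP orientation; "wrist_force": force on the tool from outside, world axes, zero at the start; "wrist_torque": the same for the moment, N m; "opening": opening from 0.0 (shut) to 1.0 (fully open); "grip_force": force on a finger pad.
Only numpy, scipy, OpenCV 4.12 (cv2) and the standard library are available. Lean on these libraries where they do the work, as an engineer would, in place of code of your own. Each camera call takes 0.05 s, during which the arm holds its last target. There are 200 camera calls.

TASK

Roll the brass round bar across the hardness tester's pulled-out stage until it lies centred along the white line, then push the stage by its handle all the way in to its stop, so that the bar ends under the lens still lying on the line. Use the fingers only to roll and push: the brass bar must not be skidded, pinched or lifted, and the steel reference block on the stage and everything else on the bench stay untouched.

Things in the scene. Friction and masses are not known exactly. Their poses are not given: they have to be found in the camera images.
- pin_center (a point): The specimen: bright brass round bar, diameter 25 mm, length 90 mm, about 0.38 kg, lying loose on the stage's dark mat, 65 to 98 mm to one side of the white line (either side). Its centre, 12.5 mm above the mat. y axis: along the bar, within 0.05 rad of the line's at the start; x and z turn as it rolls (z up at the start). It rolls with drag: let go, it stops within a few mm and stays.
- line (a point): Middle of the white line (3.5 mm wide, 152 mm long, flush) on the stage's dark rubber mat. Stage plate 260 mm (x) by 160 mm (y), centred here, flat, no rim; top at this height, 116 mm above the table. x: across the line; y: along it, the direction in which the stage slides in to the tester's column; z up. The whole tester stands askew by up to 0.12 rad.
- stage (a joint): Slide of the stage, m: 0 fully pulled out, 0.170 fully in against its stop, the line's middle then under the lens; grows along the line's +y. Starts at 0 to 0.025, takes about 3 N to move and stays where left. The brass bar and the block only rest on it: push without jerks.
- handle (a point): Middle of the stage's push handle: level aluminium rod, diameter 16 mm, 130 mm long along the line's x, 145 mm in front (-y) of the line's middle, 65 mm in front of the plate on two stems (x = -50, +50 mm), 107 mm above the table; free below to the granite base (top at 72 mm, reaching 60 mm before the handle at joint 0). Stage in: tester's head is 87 mm further in (+y), lens tips 168 mm above the table.
- block_center (a point): Centre of the steel reference block: flat polished disc, diameter 40 mm, 12 mm thick, loose on the stage on the other side of the line from the brass bar, 65 to 98 mm from the line. Rides along with the stage; not to be touched.
- vee_block: Dark steel vee block, 40 x 60 x 36 mm, on the granite base beyond the stage; bystander; origin at the centre of its underside.
- tray: White open specimen tray, 110 x 160 x 28 mm, on the table to the right of the tester; bystander; origin at the centre of its underside.
- mount_black: Black resin specimen mount, diameter 30 mm, 18 mm high, in the tray; bystander; origin at the centre of its underside.
- mount_red: Dark red resin specimen mount, diameter 30 mm, 18 mm high, in the tray; bystander; origin at the centre of its underside.
- bottle: White bottle with red cap, diameter 60 mm, 160 mm high, on the table; bystander; origin at the centre of its underside.
- mug: Blue mug, diameter 76 mm, 95 mm high, on the table; bystander; origin at the centre of its underside.
- tester: The whole hardness tester, fixed on the table: black granite base 400 x 720 x 60 mm on feet (top at 72 mm) with slide, stage, white column and head. Origin at table height under the middle of the stage plate when the joint reads 0; its axes are parallel to the line's.

How it is judged (in metres and radians):
On the way, in this order (a step that is already met when the one before it is completed fails the run):
1. with the stage still pulled out, the brass bar turns over in rolling (turned by more than about 115 degrees), not skidded along (angle between pin_center's own z axis and vertical above 2 rad and value of joint stage below 0.06 m), for 0.04 s.
2. with the stage still pulled out, the brass bar lies at rest on the line, untouched (value of joint stage below 0.06 m and x of pin_center in the frame of line between -0.005 and 0.005 m and angle between the y axis of pin_center and the y axis of line, either way round below 0.1 rad and linear speed of pin below 0.01 m/s and contact force between the fingers and pin below 0.1 N), for 0.2 s.
At the end, for the whole second after the job is handed in: Stage in against its stop (within 5 mm); the brass bar at rest on the mat, its axis over the white line within 5 mm, parallel to it within 0.1 rad, its centre within 40 mm of the line's middle (under the lens); the reference block flat on the stage, still 45 mm or more beside the line (value of joint stage above 0.165 m and x of pin_center in the frame of line between -0.005 and 0.005 m and y of pin_center in the frame of line between -0.04 and 0.04 m and z of pin_center in the frame of line between 0.009 and 0.016 m and angle between the y axis of pin_center and the y axis of line, either way round below 0.1 rad and linear speed of pin below 0.01 m/s and z of block_center in the frame of line between 0.003 and 0.009 m and (x of block_center in the frame of line below -0.045 m or x of block_center in the frame of line above 0.045 m)); the robot touches nothing.
It fails at once if the brass bar is lifted off the stage (more than 10 mm) (height (world z) of pin_center above 0.1385 m).
It fails at once if the brass bar is pinched: the fingers squeeze it (over 25 N) without pressing it down on the stage (contact force between the fingers and pin above 25 N and contact force between pin and tester below 10 N).
It fails at once if the reference block is touched by the fingers, the arm or the brass bar (contact force between any of the fingers, the arm, pin and block above 1 N).
It fails at once if a bystander is disturbed (moved more than 20 mm) (distance of any of vee_block, tray, mount_black, mount_red, bottle, mug from where it was at the start of the episode above 0.02 m).
It also fails if it takes over 64 s, if anything falls off the work surface, if the arm or the gripper's body presses on something with over 40 N, if the wrist force passes 120 N, or if a joint passes its speed limit or range.

## Working session

There is one attempt and no reset: what is moved stays moved. The work goes in short steps, Python scripts to look and compute and a shell command to move; the robot and the scene stay as the last step left them, time stands still between calls to the robot, and variables do not carry over. Pictures are saved under pics/ and viewed, at most 10 in all, crops included, and the job is handed in when it is done.

```bash
mkdir -p pics; cat > h.py <<'E'
import numpy as np, cv2
from cell import r, optics, order, models
def cam(n):
    c=optics.camera_info(n); return np.array(c["camera_matrix"]),c
def ray(n,uv,st=None):
    K,c=cam(n); d=np.linalg.solve(K,[uv[0],uv[1],1.])
    if n!="wrist":
        R=np.array(c["R"]);t=np.array(c["t"]).ravel(); return -R.T@t, R.T@d
    from scipy.spatial.transform import Rotation as Ro
    T=np.array(c["tool_from_camera"]); W=Ro.from_euler('xyz',st["eef_rot"]).as_matrix()
    return W@T[:3,3]+np.array(st["eef_pos"]), W@T[:3,:3]@d
def onz(n,uv,z,st=None):
    o,d=ray(n,uv,st); return o+d*(z-o[2])/d[2]
def save(n,f): 
    p,d=optics.get_image(n); cv2.imwrite(f"pics/{f}.png",p[:,:,::-1]); return p,d
E
python3 - <<'E'
from h import *
print(r.state())
for n in("scene","top","wrist"):
    save(n,n+"0")
    for t,z in(("pin_center",128.5),("line",116),("handle",107),("block_center",122)):
        m=models.mark_of(n,t)[:1]
        if m: print(n,t,m[0]["p"],np.round(m[0]["location"],1), np.round(onz(n,m[0]["location"],z,r.state()),1))
E
```

```text
{'clock': 0.0, 'joint_positions': array([-1.25108535e+00,  3.59531828e-01,  1.51144264e+00, -2.54800789e-05,
        1.27251594e+00, -1.15103187e-01]), 'joint_vel': array([-0.00111932,  0.00141392, -0.00126444,  0.00103405, -0.00010428,
        0.00140242]), 'joint_torque': array([ 3.13887584e-03, -5.27608502e+01, -2.78618985e+01,  1.62154574e-04,
        1.32450947e-02,  9.80230425e-06]), 'eef_pos': array([ 252.50889508, -543.51464167,  230.43374728]), 'eef_rot': array([-3.13970466e+00, -1.93775461e-04,  4.34821493e-01]), 'wrist_force': array([ 0.4223357 ,  0.26543452, -0.38370851]), 'wrist_torque': array([-0.00798641, -0.01353419,  0.02619144]), 'grip_force': 0.0, 'opening': 0.9985168385773254}
scene pin_center 0.6 [417.9 233.2] [479.8 -68.7 128.5]
scene line 0.67 [408.7 267.1] [554.6 -54.2 116. ]
scene handle 0.73 [322.6 254.9] [ 582.9 -194.   107. ]
scene block_center 0.89 [392.6 301.4] [645.1 -44.  122. ]
top pin_center 0.81 [240.4 249.2] [487.6 -63.4 128.5]
top line 0.67 [238.6 218.1] [553.6 -57.6 116. ]
top handle 0.73 [302.4 208. ] [ 576.  -191.8  107. ]
top block_center 0.59 [229.6 174. ] [646.2 -38.6 122. ]
```

View pics/top0.png

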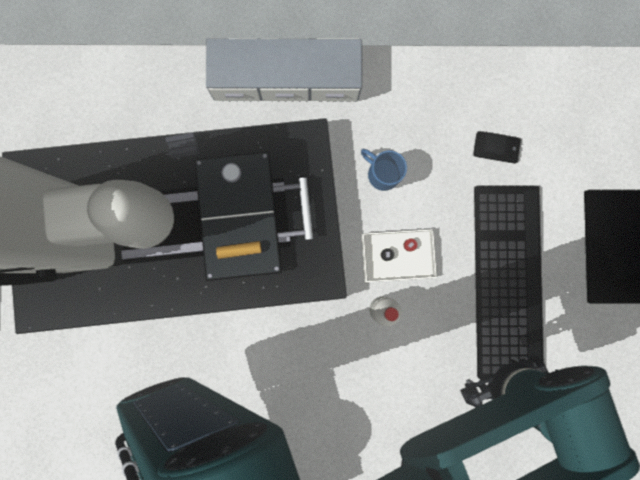

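View pics/scene0.png

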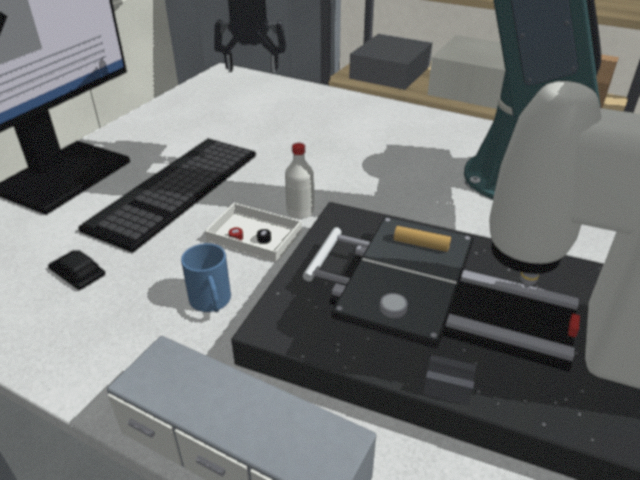

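The top view shows the bar at about (240,250), the line running (203,218)–(272,214), the block at (231,172) and the handle at (306,208). This agrees with the networks. Next I'll raise the arm and move over the stage.

```bash
python3 -m inch '[[[0.5,0,0,0.075,0],[0.5,0,0,0.075,0]]]' && python3 -m inch '[[[0.5,0.034,0.06,0,-0.022],[0.5,0.034,0.06,0,-0.022],[0.5,0.034,0.06,0,-0.022],[0.5,0.034,0.06,0,-0.022],[0.5,0.034,0.06,0,-0.022],[0.5,0.034,0.06,0,-0.022],[0.5,0.034,0.06,0,-0.022],[0.5,0.034,0.06,0,-0.022],[0.5,0.034,0.06,0,-0.022],[0.5,0.034,0.06,0,-0.022]]]' && python3 -m inch '[[[0.5,0,0,0,0],[0.5,0,0,0,0]]]'
python3 - <<'E'
from h import *
st=r.state(); print(st["eef_pos"],st["eef_rot"],st["opening"])
save("wrist","w1")
for n in("wrist",):
    for t,z in(("pin_center",128.5),("line",116),("handle",107),("block_center",122)):
        m=models.mark_of(n,t)[:1]
        if m: print(n,t,m[0]["p"],np.round(m[0]["location"],1), np.round(onz(n,m[0]["location"],z,st),1))
E
```

```text
clock: 1.0
eef_pos: [252.5, -543.6, 352.0]
eef_rot: [-3.139, -0.0, 0.435]
wrist_force: [0.3, -0.3, -0.4]
opening: 0.603
grip_force: 0.0
clock: 2.25
eef_pos: [525.4, -62.4, 351.5]
eef_rot: [3.141, -0.001, 0.088]
wrist_force: [0.5, -0.4, 0.2]
opening: 0.501
grip_force: 0.0
clock: 2.5
eef_pos: [524.4, -64.3, 351.1]
eef_rot: [3.141, 0.001, 0.09]
wrist_force: [-0.4, -0.1, 0.3]
opening: 0.497
grip_force: 0.0
[524.42666154 -64.31010066 351.1469769 ] [3.14117957e+00 6.56388826e-04 9.04015159e-02] 0.49706044011994427
wrist pin_center 0.8 [307.5 239.8] [486.4 -57.8 128.5]
wrist line 0.81 [310.  156.9] [565.6 -53.5 116. ]
wrist handle 0.79 [459.4 159.1] [ 575.7 -199.9  107. ]
wrist block_center 0.84 [304.   59.1] [649.9 -41.2 122. ]
```

View pics/w1.png

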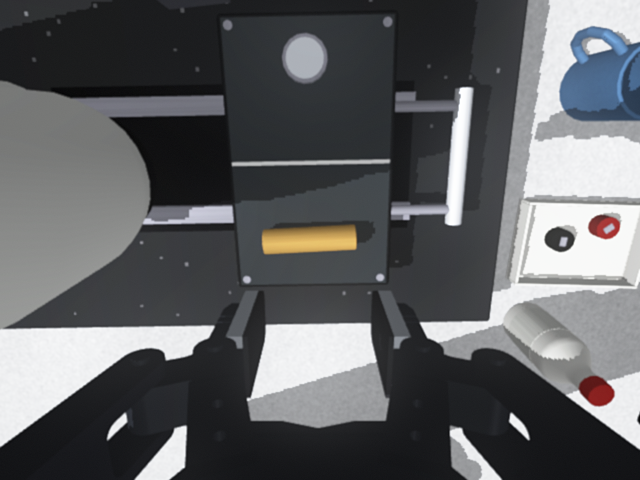

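The wrist view shows the line (233,163)–(390,159), the bar (262,240)–(357,237), the block (304,59) and the handle (459,159). I'll fit these accurately in code.

```bash
cat > m.py <<'E'
from h import *
def measure(n="wrist",show=True):
    st=r.state(); p,_=optics.get_image(n)
    hsv=cv2.cvtColor(p,cv2.COLOR_RGB2HSV)
    pm=((hsv[...,0]>10)&(hsv[...,0]<32)&(hsv[...,1]>110)&(hsv[...,2]>50)).astype(np.uint8)
    k,l,s,c=cv2.connectedComponentsWithStats(pm); i=1+np.argmax(s[1:,4])
    proj=lambda uv,z: np.array([onz(n,q,z,st)[:2] for q in uv])
    def cont(mask):
        cs,_=cv2.findContours(mask.astype(np.uint8),cv2.RETR_EXTERNAL,cv2.CHAIN_APPROX_NONE)
        return max(cs,key=cv2.contourArea).reshape(-1,2)
    (pc,sz,ang)=cv2.minAreaRect(proj(cont(l==i),128.5).astype(np.float32))
    b=cv2.boxPoints((pc,sz,ang)); e1,e2=b[1]-b[0],b[2]-b[1]; d=e1 if np.linalg.norm(e1)>np.linalg.norm(e2) else e2
    d=d/np.linalg.norm(d); d=d*np.sign(d[1])
    # line: bright thin (top-hat), low saturation
    g=hsv[...,2]; th=cv2.morphologyEx(g,cv2.MORPH_TOPHAT,np.ones((13,1),np.uint8))
    lm=((th>40)&(hsv[...,1]<60)).astype(np.uint8)
    k,l2,s2,c2=cv2.connectedComponentsWithStats(cv2.dilate(lm,np.ones((1,5))))
    best=None
    for j in range(1,k):
        if s2[j,2]<60 : continue
        q=proj(np.argwhere((l2==j)&(lm>0))[:,::-1].astype(float),116)
        cc,sz2,_=cv2.minAreaRect(q.astype(np.float32)); L,W=max(sz2),min(sz2)
        if W<16 and 40<L<175 and (best is None or L>best[0]): best=(L,W,q)
    out=dict(st=st,pc=np.array(pc),psz=sz,pd=d)
    if best is None: print("no line; pin",pc,sz,d); return out
    L,W,q=best; vx,vy,_,_=cv2.fitLine(q.astype(np.float32),cv2.DIST_HUBER,0,.01,.01).ravel()
    u=np.array([vx,vy])*np.sign(vy); x=np.array([u[1],-u[0]]); t=q@u
    mid=q.mean(0)+u*((t.max()+t.min())/2-q.mean(0)@u)
    rel=out["pc"]-mid
    print("pin",np.round(pc,1),"size",np.round(sz,1),"ang",round(np.arctan2(-d[0],d[1]),4),"line",np.round(mid,1),"LW",round(L,1),round(W,1),"ang",round(np.arctan2(-u[0],u[1]),4),"pin in line x,y",np.round([rel@x,rel@u],1))
    return out
E
python3 -c "
from m import *
measure()"
```

```text
pin [487.1 -59. ] size [25.6 92.9] ang 0.1429 line [560.4 -53.8] LW 152.2 4.9 ang 0.1062 pin in line x,y [-73.5   2.6]
```

```bash
python3 -m inch '[[[0.5,-0.03,0.003,0,0.015],[0.5,-0.027,0.003,0,0],[0.5,0,0,-0.058,0],[0.5,0,0,-0.058,0],[0.5,0,0,-0.058,0],[0.5,0,0,-0.053,0],[0.5,0,0,0,0],[0.5,0,0,0,0]]]' && for i in 1; do python3 -m inch '[[[0.5,0,0,-0.0125,0],[0.5,0,0,-0.005,0],[0.5,0,0,-0.005,0],[0.5,0,0,0,0]]]'; done
```

```text
clock: 3.8
eef_pos: [480.1, -59.9, 171.0]
eef_rot: [3.141, -0.002, 0.112]
wrist_force: [0.2, -0.3, -0.1]
opening: 0.5
grip_force: 0.0
clock: 4.3
eef_pos: [478.9, -59.3, 151.5]
eef_rot: [-3.141, 0.0, 0.113]
wrist_force: [-0.4, 0.1, 0.2]
opening: 0.503
grip_force: 0.0
```

```bash
python3 -m inch '[[[0.5,0,0,-0.006,0],[0.5,0,0,-0.005,0],[0.5,0,0,0,0]]]'; python3 -m inch '[[[0.5,0,0,-0.0025,0],[0.5,0,0,0,0]]]'; python3 -m inch '[[[0.5,0,0,-0.0025,0],[0.5,0,0,0,0]]]'
```

```text
clock: 4.68
eef_pos: [478.8, -59.3, 142.5]
eef_rot: [-3.141, 0.001, 0.113]
wrist_force: [1.0, 0.1, -0.8]
opening: 0.498
grip_force: 0.0
clock: 4.92
eef_pos: [479.1, -59.4, 140.8]
eef_rot: [-3.141, 0.0, 0.113]
wrist_force: [-0.4, 0.7, -0.5]
opening: 0.499
grip_force: 0.0
clock: 5.18
eef_pos: [479.4, -59.4, 139.1]
eef_rot: [3.142, -0.001, 0.113]
wrist_force: [0.1, 0.2, 2.0]
opening: 0.501
grip_force: 0.8
```

```bash
python3 -m inch '[[[0.5,0,0,-0.0015,0],[0.5,0,0,0,0]]]'
```

```text
clock: 5.42
eef_pos: [480.4, -59.3, 138.8]
eef_rot: [3.141, -0.003, 0.113]
wrist_force: [0.0, 2.3, 9.6]
opening: 0.496
grip_force: 5.2
```

```bash
python3 -m inch '[[[0.5,0.006,0.0008,0,0],[0.5,0.009,0.001,0,0],[0.5,0.006,0.0008,0,0],[0.5,0,0,0,0]]]'; python3 -c "
from m import *
measure();save('wrist','w2')"
```

```text
clock: 5.92
eef_pos: [497.6, -57.0, 138.9]
eef_rot: [-3.142, -0.003, 0.113]
wrist_force: [-0.3, 2.0, 10.3]
opening: 0.498
grip_force: 5.3Traceback (most recent call last):
  File "<string>", line 3, in <module>
    measure();save('wrist','w2')
    ~~~~~~~^^
  File "m.py", line 21, in measure
    q=proj(np.argwhere((l2==j)&(lm>0))[:,::-1].astype(float),116)
  File "m.py", line 7, in <lambda>
    proj=lambda uv,z: np.array([onz(n,q,z,st)[:2] for q in uv])
                                ~~~^^^^^^^^^^
  File "h.py", line 13, in onz
    o,d=ray(n,uv,st); return o+d*(z-o[2])/d[2]
        ~~~^^^^^^^^^
  File "h.py", line 6, in ray
    K,c=cam(n); d=np.linalg.solve(K,[uv[0],uv[1],1.])
        ~~~^^^
  File "h.py", line 4, in cam
    c=optics.camera_info(n); return np.array(c["camera_matrix"]),c
ValueError: time passes only in moves, steps and waits
```

```bash
sed -i 's/^def cam/import functools\n@functools.cache\ndef cam/' h.py; python3 -c "
from m import *
save('wrist','w2');measure()"
```

```text
pin [496.1 -59.8] size [27.4 92.1] ang 0.1392 line [560.2 -54.4] LW 153.0 4.5 ang 0.1071 pin in line x,y [-64.3   1.4]
```

View pics/w2.png

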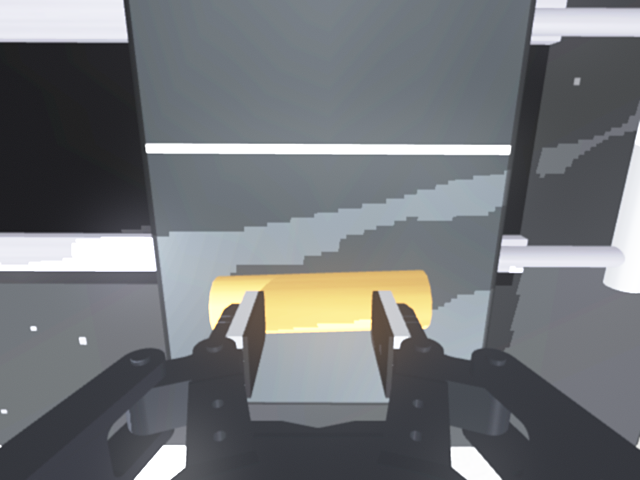

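```bash
python3 -m inch '[[[0.5,0.009,0.001,0,0],[0.5,0.009,0.001,0,0],[0.5,0,0,0,0],[0.5,0,0,0.01,0],[0.5,-0.022,-0.0024,0,0],[0.5,0,0,0,0],[0.5,0,0,-0.006,0],[0.5,0,0,-0.004,0],[0.5,0,0,0,0]]]'; python3 -c "
from m import *
measure()"
```

```text
clock: 7.2
eef_pos: [493.9, -57.6, 138.6]
eef_rot: [3.142, -0.002, 0.113]
wrist_force: [-1.9, 1.5, 10.9]
opening: 0.501
grip_force: 5.4
pin [510.5 -58.4] size [16.4 93.5] ang 0.0881 line [560.3 -54.8] LW 153.0 4.5 ang 0.1071 pin in line x,y [-50.    1.7]
```

```bash
python3 -m inch '[[[0.5,0.006,0.0008,0,0],[0.5,0.009,0.001,0,0],[0.5,0.009,0.001,0,0],[0.5,0.009,0.001,0,0],[0.5,0.009,0.001,0,0],[0.5,0,0,0,0]]]';python3 -m inch '[[[0.5,0,0,0.03,0],[0.5,0,0,0,0]]]'; python3 -c "
from m import *
measure()"
```

```text
clock: 8.0
eef_pos: [528.8, -53.5, 138.8]
eef_rot: [3.142, -0.004, 0.113]
wrist_force: [1.1, 2.7, 11.2]
opening: 0.5
grip_force: 5.6
clock: 8.25
eef_pos: [527.8, -54.0, 162.6]
eef_rot: [3.141, -0.003, 0.113]
wrist_force: [0.3, 0.1, -0.7]
opening: 0.498
grip_force: 0.0
pin [518.9 -56.5] size [27.1 95.2] ang 0.1441 line [560.4 -55.6] LW 152.7 4.5 ang 0.1063 pin in line x,y [-41.4   3.5]
```

```bash
python3 -m inch '[[[0.5,-0.0225,-0.003,0,0],[0.5,0,0,-0.024,0],[0.5,0,0,-0.006,0],[0.5,0,0,0,0],[0.5,0.009,0.001,0,0],[0.5,0.009,0.001,0,0],[0.5,0.009,0.001,0,0],[0.5,0.009,0.001,0,0],[0.5,0.008,0.001,0,0],[0.5,0,0,0,0]]]'; python3 -m inch '[[[0.5,0,0,0.01,0],[0.5,-0.022,-0.003,0,0],[0.5,0,0,-0.005,0],[0.5,0,0,-0.005,0],[0.5,0,0,0,0],[0.5,0.009,0.001,0,0],[0.5,0.009,0.001,0,0],[0.5,0.009,0.001,0,0],[0.5,0.006,0.001,0,0],[0.5,0,0,0,0]]]';python3 -m inch '[[[0.5,0,0,0.03,0],[0.5,0,0,0,0]]]'; python3 -c "
from m import *
measure()"
```

```text
clock: 9.55
eef_pos: [544.5, -51.8, 138.9]
eef_rot: [-3.141, -0.003, 0.112]
wrist_force: [-0.8, 2.4, 11.8]
opening: 0.501
grip_force: 5.6
clock: 10.8
eef_pos: [554.6, -51.0, 138.9]
eef_rot: [-3.142, -0.004, 0.113]
wrist_force: [0.4, 2.8, 11.5]
opening: 0.502
grip_force: 5.6
clock: 11.05
eef_pos: [553.8, -51.6, 162.6]
eef_rot: [3.141, -0.003, 0.113]
wrist_force: [-0.5, -0.3, -0.3]
opening: 0.496
grip_force: 0.0
pin [552.4 -53.2] size [26.6 95.5] ang 0.1448 line [556.6 -14. ] LW 65.3 3.8 ang 0.1362 pin in line x,y [ -9.5 -38.3]
```

```bash
python3 -m inch '[[[0.5,-0.006,-0.0008,0,0],[0.5,0,0,-0.024,0],[0.5,0,0,-0.006,0],[0.5,0,0,0,0],[0.5,0.007,0.001,0,0],[0.5,0.0075,0.001,0,0],[0.5,0.005,0.0005,0,0],[0.5,0,0,0,0]]]'; python3 -m inch '[[[0.5,0,0,0.02,0],[0.5,0,0,0.07,0],[0.5,-0.03,0,0.07,0],[0.5,-0.03,0,0.04,0],[0.5,0,0,0,0],[0.5,0,0,0,0]]]'; python3 -c "
from m import *
measure();save('wrist','w3')"
```

```text
clock: 12.1
eef_pos: [564.6, -49.7, 138.9]
eef_rot: [-3.141, -0.003, 0.113]
wrist_force: [-0.4, 2.0, 12.6]
opening: 0.5
grip_force: 6.2
clock: 12.85
eef_pos: [514.7, -49.9, 296.9]
eef_rot: [-3.141, 0.001, 0.113]
wrist_force: [-0.7, 0.1, -0.6]
opening: 0.496
grip_force: 0.0
pin [560.7 -53.2] size [24.7 93.1] ang 0.1434 line [ 523.7 -168.1] LW 52.7 7.9 ang 0.116 pin in line x,y [ 50.  109.9]
```

View pics/w3.png

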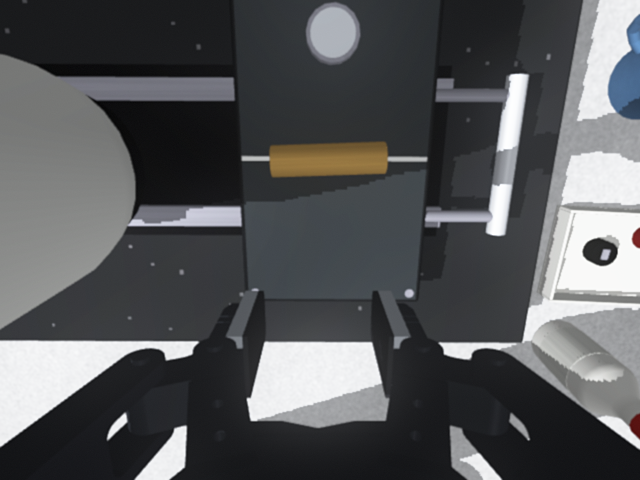

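The picture shows the bar lying on the line: its middle is near (329,159) and the line ends are at (241,158) and (428,159). I'll work out the offset from the visible line ends.

```bash
python3 - <<'E'
from m import *
m=measure();st=r.state();p,_=optics.get_image("wrist");g=cv2.cvtColor(p,cv2.COLOR_RGB2GRAY).astype(float)
q=[]
for u in [*range(246,266,2),*range(394,424,2)]:
    w=g[150:168,u]-np.median(g[150:168,u]);w=np.clip(w-15,0,None)
    if w.sum()>0:q.append(onz("wrist",(u,150+(w*np.arange(18)).sum()/w.sum()),116,st)[:2])
vx,vy,x0,y0=cv2.fitLine(np.array(q,np.float32),cv2.DIST_HUBER,0,.01,.01).ravel();u=np.array([vx,vy])*np.sign(vy)
a=onz("wrist",(241,158),116,st)[:2];b=onz("wrist",(428,159),116,st)[:2];mid=(a+b)/2
rel=m["pc"]-[x0,y0];print(len(q),"line ang",np.arctan2(-u[0],u[1]),"off x",rel@[u[1],-u[0]],"y",(m["pc"]-mid)@u,"len",np.linalg.norm(a-b),mid)
h=[onz("wrist",(517,75),107,st),onz("wrist",(496,234),107,st)];print(h,np.mean(h,axis=0))
print(models.mark_of("wrist","handle")[:1],onz("wrist",models.mark_of("wrist","handle")[0]["location"],107,st))
E
```

```text
pin [560.7 -53. ] size [24.7 92.8] ang 0.1447 line [ 456.8 -326.3] LW 53.3 10.1 ang 0.1207 pin in line x,y [136.  258.8]
25 line ang 0.10709687 off x 0.389278439542295 y 5.460685606735899 len 153.20728576650833 [560.77705448 -58.5052602 ]
[array([ 640.77705706, -194.86048019,  107.        ]), array([ 510.37394362, -210.09230826,  107.        ])] [ 575.57550034 -202.47639422  107.        ]
[{'location': [507.5, 157.5], 'p': 0.73}] [ 577.01260743 -203.49082839  107.        ]
```

The bar is 0.4 mm off the line and 0.037 rad from parallel, which is well inside the limits. Next I'll shut the fingers and go down in front of the handle.

```bash
python3 -m inch '[[[1,0.021,-0.0613,0,0],[1,0.021,-0.0613,0,0],[1,0.021,-0.0613,0,0],[1,0.021,-0.0613,0,0],[1,0,0,0,0],[1,0,0,-0.062,0],[1,0,0,-0.062,0],[1,0,0,0,0]]]'; python3 -c "
from m import *
save('wrist','w4')"
```

```text
clock: 14.15
eef_pos: [579.0, -243.4, 194.2]
eef_rot: [-3.135, 0.008, 0.113]
wrist_force: [0.1, 1.2, -0.4]
opening: -0.002
grip_force: 0.0
```

View pics/w4.png

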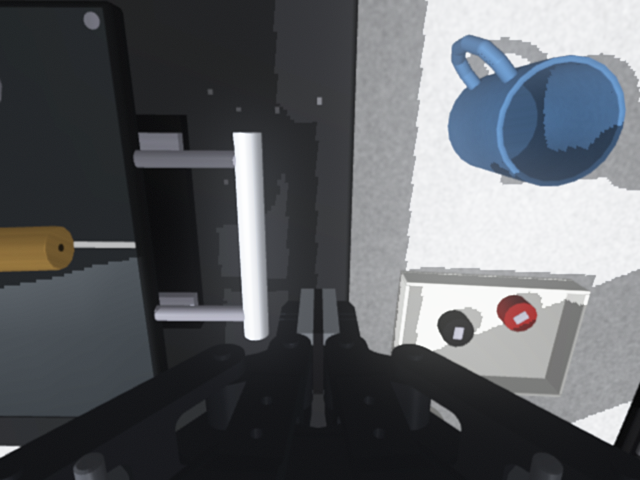

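The fingers are clear of the handle rod, which runs from (248,135) to (256,335), and the bar still lies on the line. I'll lower the fingers and approach slowly.

```bash
python3 -m inch '[[[1,0,0,-0.061,0],[1,0,0,-0.061,0],[1,0,0,0,0],[1,-0.0007,0.006,0,0],[1,-0.0007,0.006,0,0],[1,-0.0007,0.006,0,0],[1,-0.0005,0.004,0,0],[1,-0.0005,0.004,0,0]]]'; python3 -m inch '[[[1,-0.0004,0.004,0,0],[1,-0.0004,0.004,0,0],[1,-0.0004,0.004,0,0],[1,-0.0004,0.004,0,0]]]'
```

```text
clock: 15.2
eef_pos: [579.9, -225.1, 101.1]
eef_rot: [3.141, -0.0, 0.113]
wrist_force: [0.1, 0.2, 0.3]
opening: -0.002
grip_force: 0.0
clock: 15.7
eef_pos: [578.5, -212.7, 100.8]
eef_rot: [3.141, 0.0, 0.113]
wrist_force: [-1.2, -3.8, -0.5]
opening: -0.004
grip_force: 1.5
```

```bash
P='[[[1,-0.0005,0.005,0,0]'; python3 -m inch '[[[1,-0.0004,0.004,-0.002,0],[1,-0.0005,0.005,-0.002,0],[1,-0.0006,0.006,0,0],[1,-0.0006,0.006,0,0],[1,-0.0006,0.006,0,0],[1,-0.0006,0.006,0,0],[1,-0.0006,0.006,0,0],[1,-0.0006,0.006,0,0],[1,-0.0006,0.006,0,0],[1,-0.0006,0.006,0,0]]]'; python3 -m inch '[[[1,-0.0006,0.006,0,0],[1,-0.0006,0.006,0,0],[1,-0.0006,0.006,0,0],[1,-0.0006,0.006,0,0],[1,-0.0006,0.006,0,0],[1,-0.0006,0.006,0,0],[1,-0.0006,0.006,0,0],[1,-0.0006,0.006,0,0],[1,-0.0006,0.006,0,0],[1,-0.0006,0.006,0,0]]]'
```

```text
clock: 16.95
eef_pos: [574.7, -166.9, 98.3]
eef_rot: [3.141, -0.002, 0.113]
wrist_force: [0.3, -3.1, 6.8]
opening: -0.0
grip_force: 2.6
clock: 18.2
eef_pos: [569.5, -118.7, 98.1]
eef_rot: [3.141, -0.001, 0.113]
wrist_force: [0.4, -3.4, 5.5]
opening: 0.003
grip_force: 2.5
```

```bash
python3 -m inch '[[[1,-0.0006,0.006,0,0],[1,-0.0006,0.006,0,0],[1,-0.0006,0.006,0,0],[1,-0.0006,0.006,0,0],[1,-0.0006,0.006,0,0],[1,-0.0006,0.006,0,0],[1,-0.0004,0.004,0,0],[1,-0.0003,0.003,0,0]]]';  python3 -m inch '[[[1,-0.0003,0.003,0,0],[1,-0.0003,0.003,0,0],[1,-0.0003,0.003,0,0],[1,-0.0003,0.003,0,0]]]'; python3 -c "
from m import *
measure();save('scene','s5')"
```

```text
clock: 19.2
eef_pos: [565.9, -84.3, 97.7]
eef_rot: [-3.142, -0.0, 0.113]
wrist_force: [0.6, -3.0, 5.5]
opening: 0.001
grip_force: 2.2
clock: 19.7
eef_pos: [564.8, -74.8, 97.7]
eef_rot: [-3.141, -0.0, 0.113]
wrist_force: [0.4, -2.5, 4.3]
opening: -0.0
grip_force: 2.2Traceback (most recent call last):
  File "<string>", line 3, in <module>
    measure();save('scene','s5')
    ~~~~~~~^^
  File "m.py", line 6, in measure
    k,l,s,c=cv2.connectedComponentsWithStats(pm); i=1+np.argmax(s[1:,4])
                                                      ~~~~~~~~~^^^^^^^^^
    return _wrapfunc(a, 'argmax', axis=axis, out=out, **kwds)
    return bound(*args, **kwds)
ValueError: attempt to get argmax of an empty sequence
```

Still about 3 N, so the stage hasn't reached the stop. I'll keep pushing in small steps until the force rises.

```bash
for k in 1; do python3 -m inch '[[[1,-0.0003,0.003,0,0],[1,-0.0003,0.003,0,0],[1,-0.0003,0.003,0,0],[1,-0.0003,0.003,0,0]]]'; done; python3 -m inch '[[[1,-0.0003,0.003,0,0],[1,-0.0003,0.003,0,0],[1,-0.0003,0.003,0,0]]]'; python3 -c "
from m import *
save('scene','s5')"
```

```text
clock: 20.25
eef_pos: [563.7, -65.1, 97.6]
eef_rot: [-3.141, 0.0, 0.113]
wrist_force: [0.1, -3.7, 2.0]
opening: 0.001
grip_force: 1.9
clock: 20.62
eef_pos: [562.9, -58.0, 97.6]
eef_rot: [-3.142, 0.0, 0.113]
wrist_force: [-0.0, -6.1, 2.2]
opening: -0.002
grip_force: 3.6
```

View pics/s5.png

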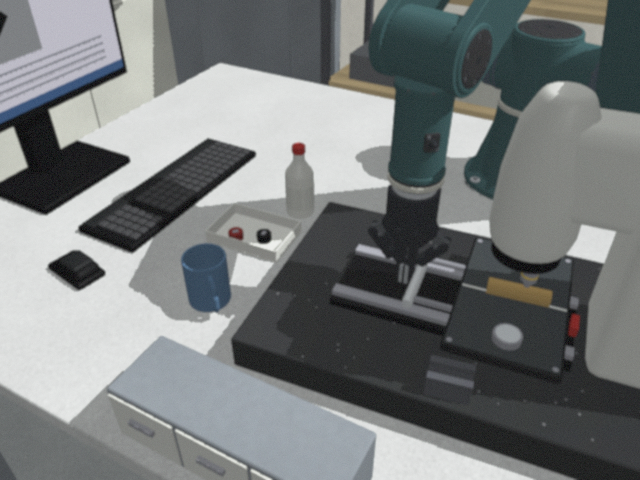

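The stage is almost at the red stop (573,325), with the bar under the lens at (520,290). The force has begun to rise, so I'll press on gently.

```bash
python3 -m inch '[[[1,-0.0002,0.002,0,0],[1,0,0,0,0]]]'; python3 -m inch '[[[1,-0.0002,0.002,0,0],[1,0,0,0,0]]]'
```

```text
clock: 20.92
eef_pos: [562.9, -57.9, 97.7]
eef_rot: [3.139, 0.0, 0.114]
wrist_force: [-1.2, -9.2, 0.7]
opening: -0.004
grip_force: 4.5
clock: 21.18
eef_pos: [563.0, -57.7, 97.7]
eef_rot: [3.137, 0.0, 0.114]
wrist_force: [-1.1, -13.6, 1.5]
opening: -0.002
grip_force: 6.8
```

At the stop: the tool has stopped moving and the force is climbing. I'll back off, rise and look.

```bash
python3 -m inch '[[[1,0.0008,-0.008,0,0],[1,0.003,-0.03,0,0],[1,0.004,-0.04,0,0],[1,0,0,0,0],[1,0,0,0.07,0],[1,0,0,0.07,0],[1,-0.04,-0.06,0,0],[1,-0.04,-0.06,0,0],[1,0,0,0,0]]]'; python3 - <<'E'
from m import *
p,_=save('scene','s6'); cv2.imwrite('pics/s6c.png',cv2.resize(p[200:400,320:600,::-1],None,fx=2.8,fy=2.8,interpolation=cv2.INTER_CUBIC))
for n in("scene",):
    for t,z in(("pin_center",128.5),("line",116),("handle",107),("block_center",122)):
        m=models.mark_of(n,t)[:1]
        if m: print(n,t,m[0]["p"],np.round(m[0]["location"],1), np.round(onz(n,m[0]["location"],z),1))
E
```

```text
clock: 22.3
eef_pos: [502.8, -214.4, 209.4]
eef_rot: [-3.14, 0.001, 0.109]
wrist_force: [0.6, 0.4, 0.7]
opening: -0.003
grip_force: 0.0
scene pin_center 0.91 [515.8 292.1] [547.  109.9 128.5]
scene line 0.85 [512.1 294.5] [540.1 105.3 116. ]
scene handle 0.72 [417.2 276.6] [559.5 -37.  107. ]
scene block_center 0.6 [505.  332.6] [628.5 116.2 122. ]
```

View pics/s6c.png

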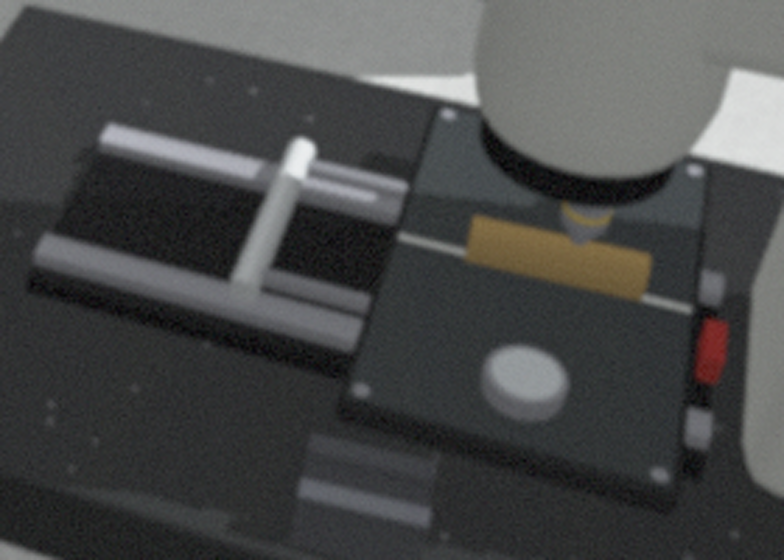

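The crop shows the stage touching the red stop and the bar on the line under the lens. The line ends are at crop (400,236) and (692,310). One numeric check before I hand in.

```bash
python3 - <<'E'
from m import *
a,b=[onz("scene",(320+u/2.8,200+v/2.8),116)[:2] for u,v in((400,236),(692,310))]
u=(b-a)/np.linalg.norm(b-a);m=models.silhouettes("scene","pin_center")[0]
c,_=cv2.findContours(m["pixels"].astype(np.uint8),0,1);c=max(c,key=cv2.contourArea).reshape(-1,2)
pc,sz,_=cv2.minAreaRect(np.array([onz("scene",q,128.5)[:2] for q in c],np.float32))
rel=np.array(pc)-(a+b)/2;print(np.linalg.norm(a-b),np.arctan2(-u[0],u[1]),pc,sz,"x",rel@[u[1],-u[0]],"y",rel@u)
E
```

```text
151.0904334478991 0.10970848083901488 (544.7846069335938, 113.88079071044922) (40.46477127075195, 92.10385131835938) x 0.5322291512963466 y 5.178489332616191
```

```bash
python3 -c "
from cell import order
print(order.sign_off())"
```

```text
the job is handed in; nothing more can be done
None
```

The job is handed in: the bar was rolled onto the white line and the stage pushed in to its stop, and the last check put the bar about 0.5 mm off the line and 5 mm from its middle; no verdict came back.

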